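# Turn the row of thread reels round into the new rack

### The arm

A 7-joint arm with a two-finger parallel gripper is mounted at the origin on a cart in front of the work surface, level with it; the furniture and walls round the work are solid. World frame = base frame: x ahead of the robot, y to its left, z up, the work surface at z = 0. Lengths are in mm, angles in rad, forces in N, time in s.
With the tool pointing down it reaches from about 400 to 850 mm from the base axis. Payload 10.4 kg.
Tool frame: the origin (TCP) lies where the fingers leave the gripper's body, on its centre line; the fingertips stand 70 mm ahead of it and the grasp point (between the pads) lies 51 mm ahead of it (arm.tcp_to_tips is the z of the fingertips in the tool frame, in mm); z points along the fingers, y is the line along which they close (so a half turn about z gives the same grasp; the last joint's range is limited). The gripper opens to 87 mm and grips with 3 to 60 N. Pads are 19 mm wide; open, the fingers measure 117 mm over their backs; the gripper's body (75 mm by 190 mm) begins 51 mm behind the grasp point.
Start: joints at [-1.189, 0.332, -0.065, 1.46, 0.022, 1.35, -0.088], TCP at [246.135, 574.51, 292.276] pointing down, gripper open.
Joint ranges: [-2.6, 2.6], [-0.5, 2.12], [-1.47, 1.34], [0.16, 2.42], [-1.27, 4.41], [0.06, 2.06], [-2.6, 2.6]. Speed limits (rad/s): [2.22, 2.22, 2.79, 2.79, 3.14, 3.14, 3.14].

### API

Orientations are given as a rotation vector (axis times angle).
In Python, from station import monitor, grab_frame, arm, look_for gives the robot as it stands.
- The arm moves only by the tool step_arm, never from a script. Its argument "moves" is a list of rows, each a list of 3 entries, a list of its own where there are three numbers: the shift along the tool's x, y, z as a fraction of full scale, then the turn about the tool's z as a fraction of full scale, then the opening, from -1 (shut) to 1 (fully open). A call has 1 to 10 rows; each row is the pose to reach, as a shift and turn from the pose commanded when the call began, along the tool's axes at that moment; what a row does not reach only later rows make up. Full scale, the value 1, is 0.2 m for a shift and pi/4 rad for a turn. A row lasts 1/10 s, in which the tool goes at most 50 mm and 8.59 degrees, less where a joint would pass 70% of its speed; a pose out of reach is approached as far as the arm can. A call with a number of a shift or a turn outside -1 to 1 is refused whole. A call with a gripper value outside its range is refused whole. The fingers move at their own pace and stop on an object; the grip force is fixed at half the most. Time passes only in rows, so rows that repeat a pose let the fingers close. It gives the time, the measured TCP pose, the force, the opening and the grip force at its end, in the units of the state.
- monitor.get_state(): the state, without advancing time (a new reading comes with each control period).
- grab_frame(name): name is "scene" or "top"; returns a dict with "frame" (420x560x3 uint8, red, green, blue), "mtx" (3x3 intrinsics, pixels), "extrinsics" (4x4, takes a point from world to camera coordinates). Camera axes: x right, y down, z forward; pixel columns grow to the right and rows downward; lengths in mm; the calibration is good to about 2 mm. A picture is of the moment at which its call begins. There is no depth.
- arm.sign_off(): hands the job in; it is judged then, once.
Trained networks look in the newest picture that a camera, given by its name, has taken for a name from the list of things; names that differ only in an ending like _2 or _b are one class to them, and where a whole thing is asked for, a point or a joint stands for the part that bears it (a point fixed in the world has none). Each returns a list of dicts, best first, with "p" (0 to 1); they miss things now and then, are a little off and sometimes report something else, mostly with a low value. They report only what shows in the picture. A call takes as long as a camera call. They do not tell look-alikes from the thing itself.
- look_for(camera, thing): "centre" ([x, y, z] in mm, in the coordinates of the camera as it stood for that picture, good to about 4 mm: the middle of the surface that is visible of it).
The state is a dict: "time_s": time; "qpos": joint angles; "qd": joint speeds; "effort": joint torques, N m; "tool_pos": TCP position; "tool_rot": TCP orientation; "wrist_force": force on the tool from outside, world axes, zero at the start; "wrist_torque": the same for the moment, N m; "finger_gap": finger opening in mm; "finger_force": force on a finger pad.
Only numpy, scipy, OpenCV 4.12 (cv2) and the standard library are available. Lean on these libraries where they do the work, as an engineer would, in place of code of your own. Each camera call takes 0.05 s, during which the arm holds its last target. There are 200 camera calls.

### The job

Move the four reels of thread from the wooden rack to the empty grey rack on the other side of the sink, one to a bay and in reverse order: the reel farthest from the robot in the wooden rack goes into the grey rack's bay nearest the robot, the next into the next, and the nearest reel goes into the farthest bay. The coloured pads stay behind and show where each reel stood. Do not let a reel topple, and leave all four standing upright on the floor of their bays.

Things in the scene. Friction and masses are not known exactly. Their poses are not given: they have to be found in the camera images.
- old_rack: Fixed wooden comb rack with the reels and coloured pads, 208 (x) x 62 (y) mm. Floor top 6 mm up. Five fins 4 mm thick, tops 24 mm up, part it into four bays 47 mm long, centres at x = -76.5, -25.5, 25.5, 76.5 mm, y = 0; lips 10 mm high, 3 mm thick along the long sides, else open. Origin: centre of underside, on the worktop; x along the row, away from the robot (within 0.2 rad); z up.
- new_rack: Fixed grey plastic comb rack, empty at the start, across the sink from the wooden one (either may be left or right); same shape, sizes, bays, origin and axes as the wooden rack. A wall tap juts out over the back of the sink to about x = 0.48 m, near y = -0.07 m, about 0.25 m high: carry things past in front of it.
- reel_white: Reel of white thread with white ends, 31 mm across, 43 mm high, about 18 g, loose, upright in a bay of the wooden rack at the start. Origin: centre of its underside; z up its axis.
- reel_red: Reel of red thread with white ends, 31 mm across, 43 mm high, about 18 g, loose, upright in a bay of the wooden rack at the start. Origin: centre of its underside; z up its axis.
- reel_blue: Reel of blue thread with white ends, 31 mm across, 43 mm high, about 18 g, loose, upright in a bay of the wooden rack at the start. Origin: centre of its underside; z up its axis.
- reel_yellow: Reel of yellow thread with white ends, 31 mm across, 43 mm high, about 18 g, loose, upright in a bay of the wooden rack at the start. Origin: centre of its underside; z up its axis.
- pad_white: Thin white pad, 45 x 54 mm, 2 mm thick, fixed on the floor of the wooden rack in the bay where the white reel stands at the start. It stays there. Origin: centre of its underside, 6 mm above the worktop; its axes are those of the rack.
- pad_red: Thin red pad, 45 x 54 mm, 2 mm thick, fixed on the floor of the wooden rack in the bay where the red reel stands at the start. It stays there. Origin: centre of its underside, 6 mm above the worktop; its axes are those of the rack.
- pad_blue: Thin blue pad, 45 x 54 mm, 2 mm thick, fixed on the floor of the wooden rack in the bay where the blue reel stands at the start. It stays there. Origin: centre of its underside, 6 mm above the worktop; its axes are those of the rack.
- pad_yellow: Thin yellow pad, 45 x 54 mm, 2 mm thick, fixed on the floor of the wooden rack in the bay where the yellow reel stands at the start. It stays there. Origin: centre of its underside, 6 mm above the worktop; its axes are those of the rack.
Things that resemble listed ones, but are neither listed nor needed, are in the scene too. Leave any green or pink look-alike of the reel_blue alone.

How it is judged:
By the outcome, as a careful person would: the job done as asked, in the order asked, and still so for the second after the job is handed in, with the robot touching nothing.
It also fails if it takes over 138 s, if anything falls off the work surface, if the arm or the gripper's body presses on something with over 40 N, if the wrist force passes 120 N, or if a joint passes its speed limit or range.

## Working session

There is one attempt and no reset: what is moved stays moved. The work goes in short steps, Python scripts to look and compute and a tool call to move; the robot and the scene stay as the last step left them, time stands still between calls to the robot, and variables do not carry over. Pictures are saved under pics/ and viewed, at most 14 in all, crops included, and the job is handed in when it is done.

Besides the shell and the picture viewer there is one more tool, called after ">>>" as a command line: name --argument value ..., lists and objects as JSON in quotes. step_arm: Moves the arm, as the interface text tells. Shift numbers are shares of 0.2 m and turn numbers shares of pi/4 rad, none past 1 either way. Its arguments: {"type":"object","properties":{"moves":{"type":"array","items":{"type":"array"}}},"required":["moves"]}

```bash
mkdir -p pics; ls
python3 - <<'E'
from station import monitor, grab_frame, arm, look_for
import cv2,numpy as np
s=monitor.get_state(); print({k:np.round(v,3).tolist() for k,v in s.items()})
for n in("scene","top"):
    f=grab_frame(n); cv2.imwrite(f"pics/{n}0.png",f["frame"][:,:,::-1]); print(n,f["mtx"],f["extrinsics"])
    E=np.array(f["extrinsics"])
    for t in["old_rack","new_rack","reel_white","reel_red","reel_blue","reel_yellow","pad_white","pad_red","pad_blue","pad_yellow"]:
        for d in look_for(n,t)[:3]:
            c=np.linalg.inv(E)@np.append(d["centre"],1); print(t,round(d["p"],2),c[:3].round(0))
E
```

```text
pics
{'time_s': 0.0, 'qpos': [-1.189, 0.333, -0.065, 1.461, 0.022, 1.35, -0.088], 'qd': [-0.002, 0.0, 0.0, 0.001, -0.0, 0.0, 0.0], 'effort': [-0.0, -62.326, 0.024, -38.989, -0.061, 0.04, 0.0], 'tool_pos': [246.049, 574.219, 291.473], 'tool_rot': [-0.631, -3.077, 0.002], 'wrist_force': [0.121, -1.073, 0.353], 'wrist_torque': [0.012, -0.033, 0.011], 'finger_force': 0.0, 'finger_gap': 86.753}
scene [[384.4280832    0.         277.03477582]
 [  0.         384.4280832  206.59160562]
 [  0.           0.           1.        ]] [[-6.56664533e-01 -7.54181715e-01 -1.27734408e-03  3.28129334e+02]
 [-4.57921475e-01  4.00055926e-01 -7.93891163e-01  2.50732785e+02]
 [ 5.99249208e-01 -5.20735247e-01 -6.08058541e-01  7.14120762e+02]
 [ 0.00000000e+00  0.00000000e+00  0.00000000e+00  1.00000000e+00]]
old_rack 0.91 [461. 336.  13.]
new_rack 0.93 [ 516. -320.    4.]
reel_white 0.71 [529. 323.  45.]
reel_red 0.56 [472. 330.  40.]
reel_red 0.34 [492. 338.   9.]
reel_blue 0.87 [461. 422.  33.]
reel_blue 0.86 [336. 296.  35.]
reel_blue 0.6 [340. 354.  35.]
reel_yellow 0.78 [568. 325.  50.]
pad_white 0.42 [
[... 323 characters left out ...]
38728700e+01]
 [-9.97181602e-01  1.66136167e-02 -7.31631099e-02  4.75949589e+02]
 [ 7.30206951e-02 -9.02362500e-03 -9.97289603e-01  1.44944670e+03]
 [ 0.00000000e+00  0.00000000e+00  0.00000000e+00  1.00000000e+00]]
old_rack 0.87 [500. 320.  15.]
new_rack 0.89 [ 523. -325.    7.]
new_rack 0.64 [528. 314.   8.]
new_rack 0.47 [576. 318.  50.]
reel_white 0.53 [532. 320.  49.]
reel_white 0.3 [ 524. -323.    8.]
reel_red 0.61 [478. 323.  49.]
reel_blue 0.62 [350. 284.  45.]
reel_blue 0.52 [470. 413.  38.]
reel_blue 0.49 [422. 319.  51.]
reel_yellow 0.68 [580. 319.  50.]
pad_white 0.59 [529. 315.  10.]
pad_blue 0.58 [433. 317.   9.]
pad_yellow 0.56 [587. 317.   4.]
pad_yellow 0.24 [534. 316.  46.]
```

View pics/scene0.png

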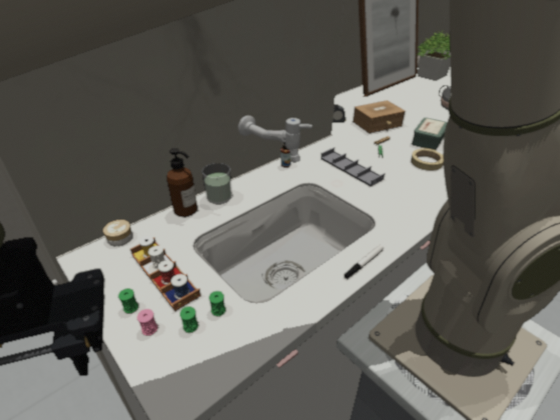

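View pics/top0.png

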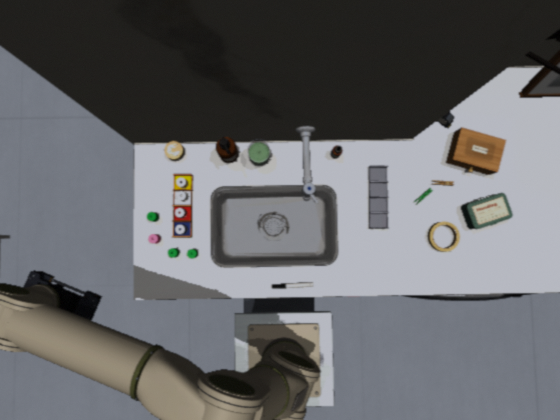

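The scene shows the wooden rack with four reels (about px 165,270 in scene; 183,205 in top: yellow, white, red, blue from far to near). The green and pink look-alikes stand beside it, and the grey rack is at 378,197 in top.

Run:
```python
import cv2,numpy as np
t=cv2.imread("pics/top0.png"); s=cv2.imread("pics/scene0.png")
def c(im,x0,y0,w,h,k): return cv2.resize(im[y0:y0+h,x0:x0+w],None,fx=k,fy=k,interpolation=cv2.INTER_CUBIC)
a=c(t,143,165,70,100,6)  # 420x600
b=c(t,358,160,40,80,7)[:600]   # 280x560
b=cv2.copyMakeBorder(b,0,600-b.shape[0],0,0,cv2.BORDER_CONSTANT)
cv2.imwrite("pics/crop_top.png",np.hstack([a,b]))
a=c(s,110,225,130,110,4); b=c(s,315,140,75,50,5)
b=cv2.resize(b,(280,187)); b=cv2.copyMakeBorder(b,0,440-187,0,0,cv2.BORDER_CONSTANT)
cv2.imwrite("pics/crop_scene.png",np.hstack([a,b]))
```

```text
(no output)
```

View pics/crop_top.png

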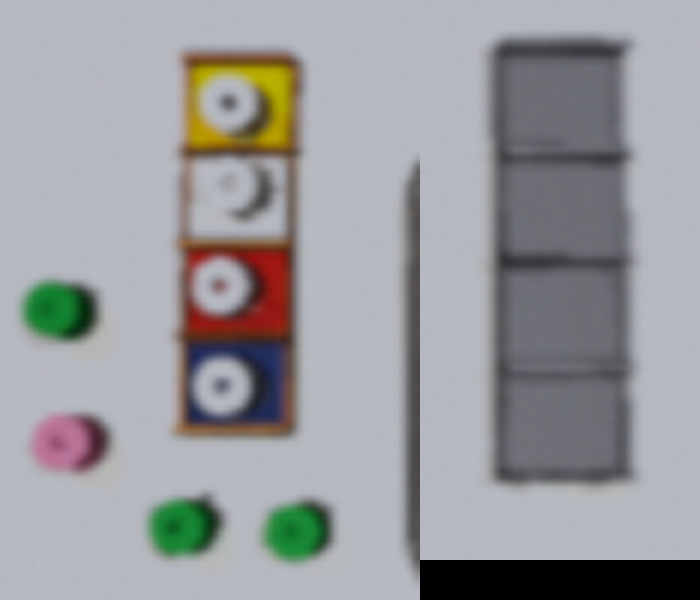

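View pics/crop_scene.png

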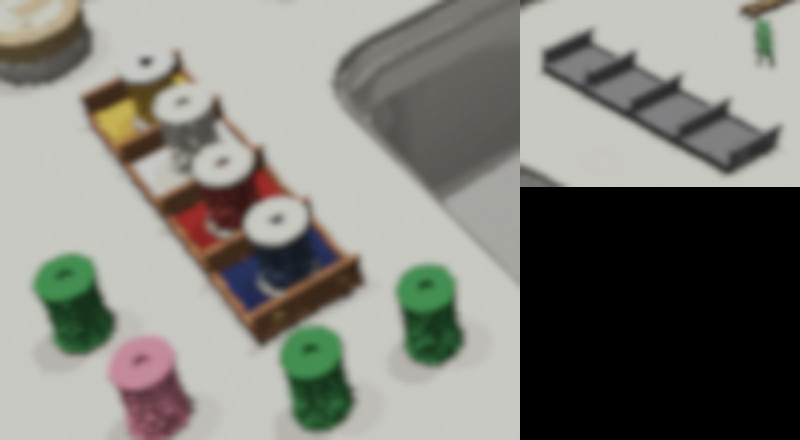

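Top crop: the reels inside the wooden rack are yellow (228,103), white (230,185), red (220,287) and blue (222,385). The green and pink look-alikes all stand outside it, and only the blue-threaded reel on the blue pad fits reel_blue. I'll measure now.

```bash
cat > h.py <<'E'
from station import monitor, grab_frame, arm, look_for
import cv2,numpy as np
from scipy.spatial.transform import Rotation as Ro
from scipy.optimize import least_squares
def ray(f,uv,z):
    E=np.array(f["extrinsics"]);R=E[:3,:3];c=-R.T@E[:3,3]
    d=R.T@np.linalg.inv(f["mtx"])@[uv[0],uv[1],1]; return (c+d*(z-c[2])/d[2])[:2]
def proj(f,P):
    P=np.atleast_2d(P);E=np.array(f["extrinsics"]);q=(P@E[:3,:3].T+E[:3,3])@np.array(f["mtx"]).T
    return q[:,:2]/q[:,2:]
E
python3 - <<'E'
from h import *
T=grab_frame("top");S=grab_frame("scene")
ct=lambda x,y:((x+.5)/6-.5+143,(y+.5)/6-.5+165)
cs=lambda x,y:((x+.5)/4-.5+110,(y+.5)/4-.5+225)
for n,a,b in [("y",(228,103),(146,62)),("w",(230,185),(183,102)),("r",(220,287),(223,162)),("b",(222,385),(277,220))]:
    print(n,"top",ray(T,ct(*a),51).round(1),"scene",ray(S,cs(*b),51).round(1))
# racks: fin-top ends z24
def rack(px,fx):
    px=np.array(px);
    def w(p): c,s=np.cos(p[2]),np.sin(p[2]); return lambda P:np.c_[p[0]+c*P[:,0]-s*P[:,1],p[1]+s*P[:,0]+c*P[:,1],P[:,2]]
    return w
def fit(obs,g):
    def res(p):
        c,s=np.cos(p[2]),np.sin(p[2]);o=[]
        for f,uv,P in obs:
            o.append(proj(f,[p[0]+c*P[0]-s*P[1],p[1]+s*P[0]+c*P[1],P[2]])[0]-uv)
        return np.concatenate(o)
    r=least_squares(res,g); print(r.x.round(3),r.fun.reshape(-1,2).round(1).tolist())
X=[104,51,0,-51,-104]
o=[(T,ct(185,56),(104,31,24)),(T,ct(298,58),(104,-31,24)),(T,ct(176,432),(-104,31,24)),(T,ct(294,432),(-104,-31,24))]
fit(o,[500,320,0])
# scene outer fin corners of the wooden rack
os_=[(S,cs(83,98),(104,31,24)),(S,cs(178,52),(104,-31,24)),(S,cs(254,322),(-104,31,24)),(S,cs(358,260),(-104,-31,24))]
fit(os_,[500,320,0])
fit(o+os_,[500,320,0])
cn=lambda x,y:((x-420+.5)/7-.5+358,(y+.5)/7-.5+160)
k=280/75
cm=lambda x,y:((x-520+.5)/k-.5+315,(y+.5)/k-.5+140)
n=[(T,cn(498,44),(104,31,24)),(T,cn(630,43),(104,-31,24)),(T,cn(493,480),(-104,31,24)),(T,cn(632,479),(-104,-31,24))]
m=[(S,cm(543,52),(104,31,24)),(S,cm(590,30),(104,-31,24)),(S,cm(729,161),(-104,31,24)),(S,cm(780,128),(-104,-31,24))]
fit(n,[520,-320,0]);fit(m,[520,-320,0]);fit(n+m,[520,-320,0])
R=Ro.from_rotvec(monitor.get_state()["tool_rot"]).as_matrix();print(R.round(3))
for t,uv,z in[("tap tip",(309,188),250),("bottle top",(227,149),190),("candle",(174,150),50),("jar",(258,153),70)]: print(t,ray(T,uv,z))
for t,uv in[("bottle",(187,212)),("candle",(118,240)),("jar",(219,199))]: print(t,ray(S,uv,0))
E
```

```text
y top [578.1 321.6] scene [576.3 321.9]
w top [533.9 320.7] scene [533.2 321.3]
r top [479.3 326.1] scene [478.4 326.5]
b top [427.1 325.1] scene [424.7 325.3]
[ 5.04982e+02  3.21565e+02 -2.00000e-02] [[-0.0, -0.4], [0.1, -0.6], [0.3, 0.5], [-0.3, 0.5]]
[ 5.01008e+02  3.26024e+02 -2.10000e-02] [[-1.0, -0.4], [0.5, -0.6], [-0.5, 0.4], [1.1, 0.1]]
[ 5.02999e+02  3.24504e+02 -2.20000e-02] [[-0.9, 0.2], [-0.8, 0.0], [-0.7, 1.1], [-1.3, 1.2], [-0.7, -1.1], [0.7, -1.3], [-0.4, -0.6], [1.2, -0.9]]
[ 5.22050e+02 -3.19272e+02 -3.60000e-02] [[-0.0, -0.7], [-0.1, -0.1], [0.5, 0.1], [-0.4, 0.6]]
[ 5.17338e+02 -3.14566e+02 -4.40000e-02] [[-0.8, -0.0], [0.4, -0.0], [-0.0, -0.7], [0.4, 0.7]]
[ 5.20680e+02 -3.18306e+02 -3.90000e-02] [[-0.2, -0.3], [-0.3, 0.3], [0.1, 0.5], [-0.8, 1.1], [-0.8, -0.7], [0.3, -0.8], [0.0, -1.8], [0.3, -0.3]]
[[-0.919  0.394  0.   ]
 [ 0.394  0.919  0.   ]
 [-0.     0.    -1.   ]]
tap tip [525.88143196 -72.87847689]
bottle top [652.0450503  158.62161299]
candle [682.10701647 342.87314044]
jar [663.86863079  71.01338863]
bottle [666.77094535 172.47692661]
candle [680.85467566 356.07169986]
jar [659.36629458  75.17218036]
```

>>> step_arm --moves '[[[-0.9,0,0],-0.516,1],[[-0.9,0,0],-0.516,1],[[-0.9,0,0],-0.516,1],[[-0.9,0,0],-0.516,1],[[-0.9,0,0],-0.516,1],[[-0.9,0,0],-0.516,1],[[-0.9,0,0],-0.516,1]]'

```text
time_s: 1.9
tool_pos: [410.1, 504.6, 292.2]
tool_rot: [0.004, -3.141, -0.001]
wrist_force: [-0.7, 0.2, 0.3]
finger_gap: 87.1
finger_force: 0.0
```

>>> step_arm --moves '[[[-0.825,-0.9,0],0,1],[[-0.825,-0.9,0],0,1],[[-0.825,-0.9,0],0,1],[[-0.825,-0.9,0],0,1],[[-0.825,-0.9,0],0,1],[[-0.825,-0.9,0],0,1],[[-0.825,-0.9,0],0,1],[[-0.825,-0.9,0],0,1]]'

```text
time_s: 2.7
tool_pos: [575.1, 326.0, 292.3]
tool_rot: [0.006, -3.141, -0.002]
wrist_force: [0.5, 0.5, -0.6]
finger_gap: 87.2
finger_force: 0.0
```

>>> step_arm --moves '[[[-0.012,-0.02,0.2],0,1],[[-0.012,-0.02,0.4],0,1],[[-0.012,-0.02,0.6],0,1],[[-0.012,-0.02,0.75],0,1],[[-0.012,-0.02,0.87],0,1],[[-0.012,-0.02,0.95],0,1],[[-0.012,-0.02,1],0,1],[[-0.012,-0.02,1],0,1]]'

```text
time_s: 3.5
tool_pos: [578.2, 320.4, 91.4]
tool_rot: [0.003, -3.14, 0.001]
wrist_force: [-0.4, 0.0, 0.8]
finger_gap: 87.0
finger_force: 0.0
```

>>> step_arm --moves '[[[0,0,0],0,-1],[[0,0,0],0,-1],[[0,0,0],0,-1],[[0,0,0],0,-1],[[0,0,0],0,-1],[[0,0,0],0,-1],[[0,0,0],0,-1],[[0,0,0],0,-1]]'

```text
time_s: 4.3
tool_pos: [579.1, 319.7, 92.2]
tool_rot: [0.001, -3.142, -0.0]
wrist_force: [-0.9, -0.1, 0.4]
finger_gap: 30.8
finger_force: 11.1
```

>>> step_arm --moves '[[[0,0,0],0,-1],[[0,0,-0.05],0,-1],[[0,0,-0.15],0,-1],[[0,0,-0.3],0,-1],[[0,0,-0.5],0,-1],[[0,0,-0.7],0,-1],[[0,0,-0.9],0,-1],[[0,0,-1],0,-1],[[0,0,-1],0,-1]]'

```text
time_s: 5.2
tool_pos: [580.1, 320.2, 297.2]
tool_rot: [-0.001, 3.136, 0.006]
wrist_force: [-0.3, -0.5, -0.9]
finger_gap: 30.7
finger_force: 30.0
```

>>> step_arm --moves '[[[0.1,-0.1,0],0,-1],[[0.23,-0.25,0],0,-1],[[0.38,-0.42,0],0,-1],[[0.53,-0.6,0],0,-1],[[0.66,-0.76,0],0,-1],[[0.76,-0.88,0],0,-1],[[0.82,-0.95,0],0,-1],[[0.82,-0.95,0],0,-1]]'

```text
time_s: 6.0
tool_pos: [413.9, 127.7, 292.0]
tool_rot: [-0.003, -3.141, -0.0]
wrist_force: [0.5, 0.1, 0.2]
finger_gap: 30.9
finger_force: 30.0
```

Run:
```python
from h import *
f=grab_frame("scene");im=f["frame"][:,:,::-1]
cv2.imwrite("pics/s1.png",im);print(monitor.get_state()["finger_gap"],monitor.get_state()["qpos"])
```

```text
30.699524386537828 [-0.52816518 -0.09782635  0.11427518  1.93668629  0.01117961  1.30190051
  1.15280102]
```

View pics/s1.png

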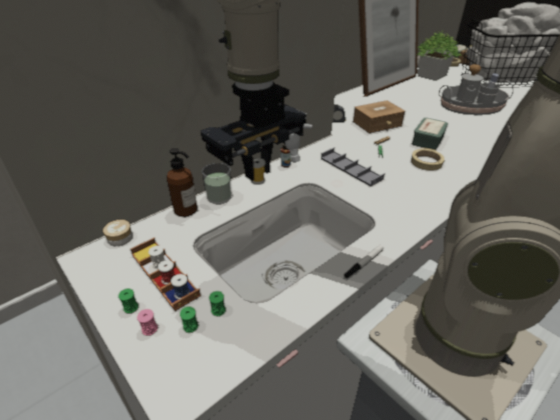

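The yellow reel hangs upright in the fingers at (258,170), and the other three still stand. On past the tap.

>>> step_arm --moves '[[[0,-0.1,0],0,-1],[[0,-0.25,0],0,-1],[[0,-0.45,0],0,-1],[[0,-0.65,0],0,-1],[[0,-0.82,0],0,-1],[[0,-0.93,0],0,-1],[[0,-1,0],0,-1],[[0,-1,0],0,-1]]'

```text
time_s: 6.85
tool_pos: [415.6, -71.5, 292.0]
tool_rot: [-0.003, -3.141, 0.001]
wrist_force: [-0.2, 0.6, -0.6]
finger_gap: 31.0
finger_force: 30.0
```

>>> step_arm --moves '[[[0,-0.1,0],0,-1],[[0,-0.25,0],0,-1],[[0,-0.45,0],0,-1],[[-0.05,-0.65,0],0,-1],[[-0.1,-0.82,0],0,-1],[[-0.145,-0.93,0],0,-1],[[-0.145,-1,0],0,-1],[[-0.145,-1,0],0,-1]]'

```text
time_s: 7.65
tool_pos: [444.9, -270.8, 291.6]
tool_rot: [-0.001, -3.14, 0.001]
wrist_force: [-0.0, -0.9, -0.3]
finger_gap: 30.7
finger_force: 30.0
```

>>> step_arm --moves '[[[0,-0.12,0],0,-1],[[0,-0.223,0.05],0,-1],[[0,-0.223,0.2],0,-1],[[0,-0.223,0.4],0,-1],[[0,-0.223,0.55],0,-1],[[0,-0.223,0.65],0,-1],[[0,-0.223,0.7],0,-1],[[0,-0.223,0.7],0,-1]]'

```text
time_s: 8.45
tool_pos: [444.6, -313.4, 151.1]
tool_rot: [0.003, -3.14, -0.002]
wrist_force: [-0.8, -0.3, 0.1]
finger_gap: 30.6
finger_force: 30.0
```

Run:
```python
from h import *
S=grab_frame("scene");T=grab_frame("top")
print(monitor.get_state()["tool_pos"])
a=cv2.resize(S["frame"][100:200,300:400,::-1],None,fx=4,fy=4,interpolation=cv2.INTER_CUBIC)
b=cv2.resize(T["frame"][150:250,328:428,::-1],None,fx=4,fy=4,interpolation=cv2.INTER_CUBIC)
cv2.imwrite("pics/p2.png",np.hstack([a,b]))
```

```text
[ 445.12328275 -314.55408098  153.04228882]
```

View pics/p2.png

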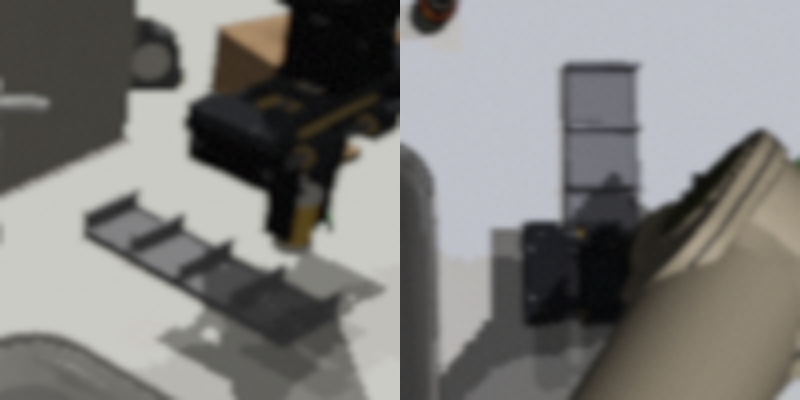

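The reel is upright above the near bay, in both cameras. Lowering it.

>>> step_arm --moves '[[[0,0,0.1],0,-1],[[0,0,0.18],0,-1],[[0,0,0.24],0,-1],[[0,0,0.28],0,-1],[[0,0,0.3],0,-1],[[0,0,0.307],0,-1],[[0,0,0.307],0,-1],[[0,0,0.307],0,-1]]'

```text
time_s: 9.35
tool_pos: [444.6, -315.1, 91.3]
tool_rot: [-0.001, 3.141, -0.0]
wrist_force: [-0.1, -0.3, 0.4]
finger_gap: 30.4
finger_force: 30.0
```

>>> step_arm --moves '[[[0,0,0],0,-0.2],[[0,0,0],0,-0.1],[[0,0,0],0,0],[[0,0,0],0,0.2],[[0,0,0],0,0.4],[[0,0,0],0,0.4],[[0,0,0],0,0.4]]'

```text
time_s: 10.05
tool_pos: [444.4, -315.0, 90.8]
tool_rot: [0.001, -3.142, -0.0]
wrist_force: [-0.2, 0.2, -0.3]
finger_gap: 59.6
finger_force: 0.0
```

>>> step_arm --moves '[[[0,0,-0.05],0,0.4],[[0,0,-0.15],0,0.4],[[0,0,-0.3],0,0.4],[[0,0,-0.5],0,0.4],[[0,0,-0.7],0,0.4],[[0,0,-0.9],0,0.4],[[0,0,-1],0,0.4],[[0,0,-1],0,0.4]]'

```text
time_s: 10.85
tool_pos: [445.1, -315.9, 294.6]
tool_rot: [-0.0, 3.136, -0.003]
wrist_force: [0.4, 0.0, -0.3]
finger_gap: 61.3
finger_force: 0.0
```

Run:
```python
from h import *
S=grab_frame("scene");print(monitor.get_state()["tool_pos"])
a=cv2.resize(S["frame"][100:200,300:400,::-1],None,fx=5,fy=5,interpolation=cv2.INTER_CUBIC)
cv2.imwrite("pics/p3.png",a)
```

```text
[ 444.59500733 -315.39605003  292.44831228]
```

View pics/p3.png

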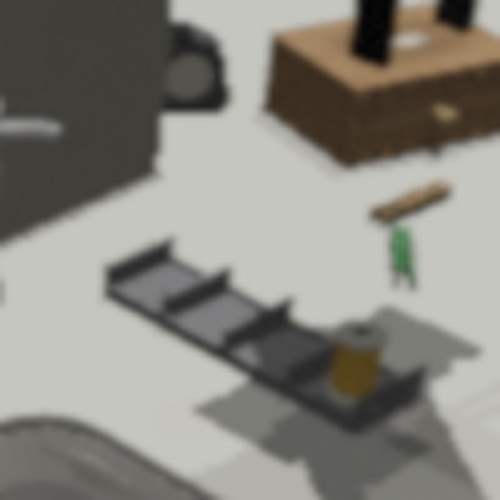

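Yellow stands upright in the near bay (355,360). Back for white.

>>> step_arm --moves '[[[0.145,0.2,0],0,0.4],[[0.145,0.45,0],0,0.4],[[0.145,0.7,0],0,0.4],[[0.145,0.9,0],0,0.4],[[0.145,1,0],0,0.4],[[0.145,1,0],0,0.4]]'

```text
time_s: 11.5
tool_pos: [414.9, -112.0, 289.8]
tool_rot: [0.008, -3.14, -0.001]
wrist_force: [0.5, -0.6, -0.1]
finger_gap: 61.0
finger_force: 0.0
```

>>> step_arm --moves '[[[0,0.2,0],0,0.4],[[0,0.45,0],0,0.4],[[0,0.7,0],0,0.4],[[0,0.9,0],0,0.4],[[0,1,0],0,0.4],[[0,1,0],0,0.4]]'

```text
time_s: 12.1
tool_pos: [414.9, 86.8, 289.9]
tool_rot: [0.006, -3.14, 0.001]
wrist_force: [0.2, -0.5, 0.5]
finger_gap: 61.3
finger_force: 0.0
```

>>> step_arm --moves '[[[-0.1,0.2,0],0,0.4],[[-0.25,0.4,0],0,0.4],[[-0.37,0.6,0],0,0.4],[[-0.48,0.8,0],0,0.4],[[-0.56,0.93,0],0,0.4],[[-0.593,1,0],0,0.4],[[-0.593,1,0],0,0.4],[[-0.593,1,0],0,0.4]]'

```text
time_s: 12.9
tool_pos: [534.3, 283.0, 290.1]
tool_rot: [-0.002, -3.141, 0.003]
wrist_force: [-0.4, -0.9, -0.1]
finger_gap: 61.3
finger_force: 0.0
```

>>> step_arm --moves '[[[0,0.1,0],0,0.4],[[0,0.18,0.1],0,0.4],[[0,0.18,0.3],0,0.4],[[0,0.18,0.4],0,0.4],[[0,0.18,0.4],0,0.4],[[0,0.18,0.4],0,0.4]]'

```text
time_s: 13.5
tool_pos: [534.0, 320.6, 211.9]
tool_rot: [0.001, 3.141, 0.0]
wrist_force: [-0.3, -0.4, 0.7]
finger_gap: 60.9
finger_force: 0.0
```

>>> step_arm --moves '[[[0,0,0.15],0,0.4],[[0,0,0.3],0,0.4],[[0,0,0.43],0,0.4],[[0,0,0.53],0,0.4],[[0,0,0.58],0,0.4],[[0,0,0.595],0,0.4],[[0,0,0.595],0,0.4]]'

```text
time_s: 14.2
tool_pos: [534.3, 321.4, 93.1]
tool_rot: [-0.0, 3.14, 0.002]
wrist_force: [0.0, -0.7, 0.5]
finger_gap: 61.0
finger_force: 0.0
```

>>> step_arm --moves '[[[0,0,0],0,-1],[[0,0,0],0,-1],[[0,0,0],0,-1],[[0,0,0],0,-1],[[0,0,0],0,-1],[[0,0,0],0,-1],[[0,0,0],0,-1],[[0,0,0],0,-1]]'

```text
time_s: 15.0
tool_pos: [533.7, 321.2, 92.0]
tool_rot: [-0.001, 3.141, 0.0]
wrist_force: [-0.1, -0.8, 2.4]
finger_gap: 29.8
finger_force: 30.0
```

>>> step_arm --moves '[[[0,0,0],0,-1],[[0,0,-0.05],0,-1],[[0,0,-0.15],0,-1],[[0,0,-0.3],0,-1],[[0,0,-0.5],0,-1],[[0,0,-0.7],0,-1],[[0,0,-0.9],0,-1],[[0,0,-1],0,-1],[[0,0,-1],0,-1]]'

```text
time_s: 15.9
tool_pos: [534.7, 321.5, 296.2]
tool_rot: [-0.0, 3.137, 0.006]
wrist_force: [0.4, -0.1, 0.3]
finger_gap: 29.7
finger_force: 30.0
```

>>> step_arm --moves '[[[0.1,-0.1,0],0,-1],[[0.2,-0.25,0],0,-1],[[0.3,-0.42,0],0,-1],[[0.4,-0.6,0],0,-1],[[0.5,-0.76,0],0,-1],[[0.56,-0.88,0],0,-1],[[0.593,-0.95,0],0,-1],[[0.593,-0.95,0],0,-1]]'

```text
time_s: 16.7
tool_pos: [414.7, 129.6, 291.7]
tool_rot: [-0.002, -3.141, -0.0]
wrist_force: [-0.3, 1.3, -0.1]
finger_gap: 29.8
finger_force: 30.0
```

>>> step_arm --moves '[[[0,-0.1,0],0,-1],[[0,-0.25,0],0,-1],[[0,-0.45,0],0,-1],[[0,-0.65,0],0,-1],[[0,-0.82,0],0,-1],[[0,-0.93,0],0,-1],[[0,-1,0],0,-1],[[0,-1,0],0,-1]]'

```text
time_s: 17.5
tool_pos: [415.9, -69.8, 291.7]
tool_rot: [-0.002, -3.142, 0.001]
wrist_force: [-0.3, 0.4, -0.0]
finger_gap: 30.1
finger_force: 30.0
```

>>> step_arm --moves '[[[0,-0.1,0],0,-1],[[0,-0.25,0],0,-1],[[0,-0.45,0],0,-1],[[0,-0.65,0],0,-1],[[-0.1,-0.82,0],0,-1],[[-0.2,-0.93,0],0,-1],[[-0.3,-1,0],0,-1],[[-0.37,-1,0],0,-1],[[-0.4,-1,0],0,-1],[[-0.4,-1,0],0,-1]]'

```text
time_s: 18.5
tool_pos: [496.6, -267.3, 291.1]
tool_rot: [0.004, -3.14, -0.0]
wrist_force: [-0.4, 1.2, -0.9]
finger_gap: 29.7
finger_force: 30.0
```

>>> step_arm --moves '[[[0,-0.12,0],0,-1],[[0,-0.24,0.05],0,-1],[[0,-0.24,0.2],0,-1],[[0,-0.24,0.4],0,-1],[[0,-0.24,0.55],0,-1],[[0,-0.24,0.65],0,-1],[[0,-0.24,0.7],0,-1],[[0,-0.24,0.7],0,-1]]'

```text
time_s: 19.3
tool_pos: [494.9, -316.1, 151.1]
tool_rot: [0.001, -3.14, -0.002]
wrist_force: [-0.2, 0.0, 0.5]
finger_gap: 29.5
finger_force: 30.0
```

Run:
```python
from h import *
S=grab_frame("scene");print(monitor.get_state()["tool_pos"])
a=cv2.resize(S["frame"][100:200,300:400,::-1],None,fx=5,fy=5,interpolation=cv2.INTER_CUBIC)
cv2.imwrite("pics/p4.png",a)
```

```text
[ 495.45712332 -316.60355845  152.26765403]
```

View pics/p4.png

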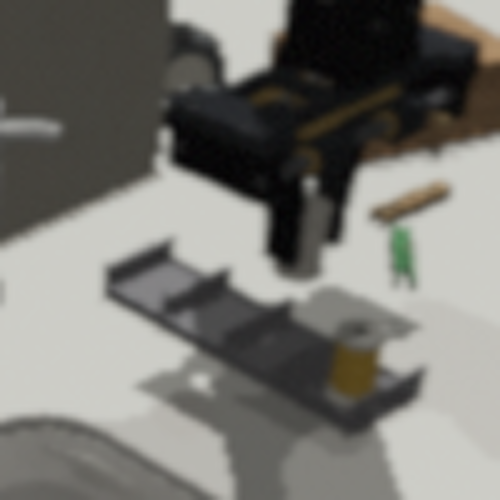

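>>> step_arm --moves '[[[0,0,0.1],0,-1],[[0,0,0.18],0,-1],[[0,0,0.24],0,-1],[[0,0,0.28],0,-1],[[0,0,0.295],0,-1],[[0,0,0.303],0,-1],[[0,0,0.303],0,-1],[[0,0,0.303],0,-1]]'

```text
time_s: 20.15
tool_pos: [495.6, -317.1, 91.7]
tool_rot: [-0.001, 3.141, -0.0]
wrist_force: [0.1, -0.2, 0.1]
finger_gap: 29.8
finger_force: 30.0
```

Commanded height is 91.3 and there is no contact force. I'll release gently.

>>> step_arm --moves '[[[0,0,0.003],0,-1],[[0,0,0.003],0,-0.25],[[0,0,0.003],0,-0.2],[[0,0,0.003],0,-0.1],[[0,0,0.003],0,0],[[0,0,0.003],0,0.2],[[0,0,0.003],0,0.4],[[0,0,0.003],0,0.4]]'

```text
time_s: 20.95
tool_pos: [495.4, -316.9, 90.6]
tool_rot: [-0.001, 3.142, 0.0]
wrist_force: [0.5, 0.1, 0.6]
finger_gap: 57.3
finger_force: 0.0
```

>>> step_arm --moves '[[[0,0,-0.05],0,0.4],[[0,0,-0.15],0,0.4],[[0,0,-0.3],0,0.4],[[0,0,-0.5],0,0.4],[[0,0,-0.7],0,0.4],[[0,0,-0.9],0,0.4],[[0,0,-1],0,0.4],[[0,0,-1],0,0.4]]'

```text
time_s: 21.75
tool_pos: [496.1, -317.9, 294.6]
tool_rot: [-0.0, 3.136, -0.003]
wrist_force: [-0.3, 0.4, 0.1]
finger_gap: 61.3
finger_force: 0.0
```

Run:
```python
from h import *
S=grab_frame("scene");print(monitor.get_state()["tool_pos"])
a=cv2.resize(S["frame"][130:190,310:390,::-1],None,fx=6,fy=6,interpolation=cv2.INTER_CUBIC)
b=cv2.resize(S["frame"][230:310,120:210,::-1],None,fx=3.5,fy=3.5,interpolation=cv2.INTER_CUBIC)
b=cv2.copyMakeBorder(b,0,360-b.shape[0],0,0,cv2.BORDER_CONSTANT)
cv2.imwrite("pics/p5.png",np.hstack([a,b]))
```

```text
[ 495.60986941 -317.35107907  292.3634315 ]
```

View pics/p5.png

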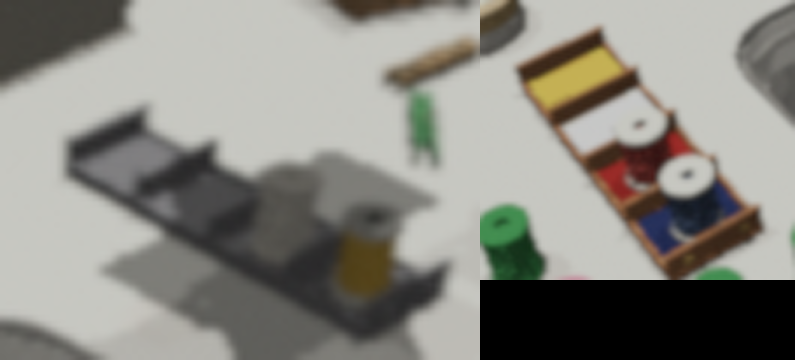

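White stands upright in bay two (283,210), yellow in bay one, and red and blue are undisturbed. Red is next.

>>> step_arm --moves '[[[0.2,0.1,0],0,0.4],[[0.4,0.25,0],0,0.4],[[0.4,0.5,0],0,0.4],[[0.4,0.7,0],0,0.4],[[0.4,0.9,0],0,0.4],[[0.4,1,0],0,0.4],[[0.4,1,0],0,0.4]]'

```text
time_s: 22.5
tool_pos: [414.9, -114.0, 289.7]
tool_rot: [0.008, -3.14, -0.001]
wrist_force: [0.6, -0.5, -0.5]
finger_gap: 61.0
finger_force: 0.0
```

>>> step_arm --moves '[[[0,0.2,0],0,0.4],[[0,0.45,0],0,0.4],[[0,0.7,0],0,0.4],[[0,0.9,0],0,0.4],[[0,1,0],0,0.4],[[0,1,0],0,0.4]]'

```text
time_s: 23.1
tool_pos: [414.9, 84.8, 289.7]
tool_rot: [0.006, -3.14, 0.001]
wrist_force: [0.2, -0.5, -0.1]
finger_gap: 61.2
finger_force: 0.0
```

>>> step_arm --moves '[[[-0.06,0.2,0],0,0.4],[[-0.12,0.4,0],0,0.4],[[-0.2,0.6,0],0,0.4],[[-0.26,0.8,0],0,0.4],[[-0.3,0.93,0],0,0.4],[[-0.32,1,0],0,0.4],[[-0.32,1,0],0,0.4],[[-0.32,1,0],0,0.4]]'

```text
time_s: 23.9
tool_pos: [479.6, 281.0, 290.4]
tool_rot: [-0.002, -3.141, 0.002]
wrist_force: [-1.0, -0.6, 0.5]
finger_gap: 61.1
finger_force: 0.0
```

>>> step_arm --moves '[[[0,0.12,0],0,0.4],[[0,0.216,0.1],0,0.4],[[0,0.216,0.3],0,0.4],[[0,0.216,0.4],0,0.4],[[0,0.216,0.4],0,0.4],[[0,0.216,0.4],0,0.4]]'

```text
time_s: 24.5
tool_pos: [479.7, 324.9, 211.7]
tool_rot: [0.002, 3.141, 0.0]
wrist_force: [-0.3, -0.3, 0.2]
finger_gap: 61.3
finger_force: 0.0
```

>>> step_arm --moves '[[[0,0,0.15],0,0.4],[[0,0,0.3],0,0.4],[[0,0,0.43],0,0.4],[[0,0,0.53],0,0.4],[[0,0,0.58],0,0.4],[[0,0,0.593],0,0.4],[[0,0,0.593],0,0.4]]'

```text
time_s: 25.2
tool_pos: [479.8, 326.5, 93.3]
tool_rot: [-0.0, 3.14, 0.002]
wrist_force: [-0.9, 0.3, 1.1]
finger_gap: 61.0
finger_force: 0.0
```

>>> step_arm --moves '[[[0,0,0],0,-1],[[0,0,0],0,-1],[[0,0,0],0,-1],[[0,0,0],0,-1],[[0,0,0],0,-1],[[0,0,0],0,-1],[[0,0,0],0,-1],[[0,0,0],0,-1]]'

```text
time_s: 26.0
tool_pos: [479.1, 326.3, 92.2]
tool_rot: [-0.001, 3.141, 0.0]
wrist_force: [-1.0, -0.3, 3.0]
finger_gap: 30.0
finger_force: 30.0
```

>>> step_arm --moves '[[[0,0,0],0,-1],[[0,0,-0.05],0,-1],[[0,0,-0.15],0,-1],[[0,0,-0.3],0,-1],[[0,0,-0.5],0,-1],[[0,0,-0.7],0,-1],[[0,0,-0.9],0,-1],[[0,0,-1],0,-1],[[0,0,-1],0,-1]]'

```text
time_s: 26.9
tool_pos: [480.0, 326.9, 296.2]
tool_rot: [-0.001, 3.137, 0.006]
wrist_force: [0.6, -0.8, 0.1]
finger_gap: 29.5
finger_force: 30.0
```

>>> step_arm --moves '[[[0.05,-0.1,0],0,-1],[[0.1,-0.25,0],0,-1],[[0.15,-0.42,0],0,-1],[[0.2,-0.6,0],0,-1],[[0.25,-0.76,0],0,-1],[[0.3,-0.88,0],0,-1],[[0.32,-0.95,0],0,-1],[[0.32,-0.95,0],0,-1]]'

```text
time_s: 27.7
tool_pos: [414.9, 134.8, 291.9]
tool_rot: [-0.002, -3.141, -0.0]
wrist_force: [-0.1, 0.0, 1.0]
finger_gap: 29.8
finger_force: 30.0
```

>>> step_arm --moves '[[[0,-0.1,0],0,-1],[[0,-0.25,0],0,-1],[[0,-0.45,0],0,-1],[[0,-0.65,0],0,-1],[[0,-0.82,0],0,-1],[[0,-0.93,0],0,-1],[[0,-1,0],0,-1],[[0,-1,0],0,-1]]'

```text
time_s: 28.5
tool_pos: [415.8, -64.4, 292.0]
tool_rot: [-0.002, -3.142, 0.001]
wrist_force: [1.1, 0.2, -0.0]
finger_gap: 29.7
finger_force: 30.0
```

>>> step_arm --moves '[[[0,-0.12,0],0,-1],[[0,-0.32,0],0,-1],[[0,-0.55,0],0,-1],[[0,-0.78,0],0,-1],[[-0.08,-0.95,0],0,-1],[[-0.22,-1,0],0,-1],[[-0.4,-1,0],0,-1],[[-0.56,-1,0],0,-1],[[-0.655,-1,0],0,-1],[[-0.655,-1,0],0,-1]]'

```text
time_s: 29.5
tool_pos: [549.9, -260.4, 290.2]
tool_rot: [0.009, -3.14, 0.0]
wrist_force: [-0.3, -0.1, -0.8]
finger_gap: 29.7
finger_force: 30.0
```

>>> step_arm --moves '[[[0,-0.14,0],0,-1],[[0,-0.276,0.05],0,-1],[[0,-0.276,0.2],0,-1],[[0,-0.276,0.4],0,-1],[[0,-0.276,0.55],0,-1],[[0,-0.276,0.65],0,-1],[[0,-0.276,0.7],0,-1],[[0,-0.276,0.7],0,-1]]'

```text
time_s: 30.3
tool_pos: [546.2, -317.7, 150.8]
tool_rot: [0.002, -3.14, -0.002]
wrist_force: [-0.4, 0.3, 0.6]
finger_gap: 29.8
finger_force: 30.0
```

>>> step_arm --moves '[[[0,0,0.1],0,-1],[[0,0,0.18],0,-1],[[0,0,0.24],0,-1],[[0,0,0.28],0,-1],[[0,0,0.297],0,-1],[[0,0,0.306],0,-1],[[0,0,0.306],0,-1],[[0,0,0.306],0,-1]]'

```text
time_s: 31.1
tool_pos: [546.6, -319.1, 91.3]
tool_rot: [-0.001, 3.141, -0.0]
wrist_force: [0.3, 0.3, 0.2]
finger_gap: 29.8
finger_force: 30.0
```

>>> step_arm --moves '[[[0,0,0.001],0,-1],[[0,0,0.001],0,-0.25],[[0,0,0.001],0,-0.2],[[0,0,0.001],0,-0.1],[[0,0,0.001],0,0],[[0,0,0.001],0,0.2],[[0,0,0.001],0,0.4],[[0,0,0.001],0,0.4]]'

```text
time_s: 31.9
tool_pos: [546.4, -318.9, 90.6]
tool_rot: [0.001, -3.142, -0.0]
wrist_force: [0.6, 0.1, -0.1]
finger_gap: 57.7
finger_force: 0.0
```

>>> step_arm --moves '[[[0,0,-0.05],0,0.4],[[0,0,-0.15],0,0.4],[[0,0,-0.3],0,0.4],[[0,0,-0.5],0,0.4],[[0,0,-0.7],0,0.4],[[0,0,-0.9],0,0.4],[[0,0,-1],0,0.4],[[0,0,-1],0,0.4]]'

```text
time_s: 32.7
tool_pos: [547.0, -319.9, 294.9]
tool_rot: [-0.0, 3.136, -0.003]
wrist_force: [0.4, -0.3, 0.1]
finger_gap: 60.9
finger_force: 0.0
```

Run:
```python
from h import *
S=grab_frame("scene");print(monitor.get_state()["tool_pos"])
a=cv2.resize(S["frame"][130:190,310:390,::-1],None,fx=6,fy=6,interpolation=cv2.INTER_CUBIC)
b=cv2.resize(S["frame"][230:310,120:210,::-1],None,fx=3.5,fy=3.5,interpolation=cv2.INTER_CUBIC)
b=cv2.copyMakeBorder(b,0,360-b.shape[0],0,0,cv2.BORDER_CONSTANT)
cv2.imwrite("pics/p6.png",np.hstack([a,b]))
```

```text
[ 546.60002301 -319.35643181  292.4847157 ]
```

View pics/p6.png

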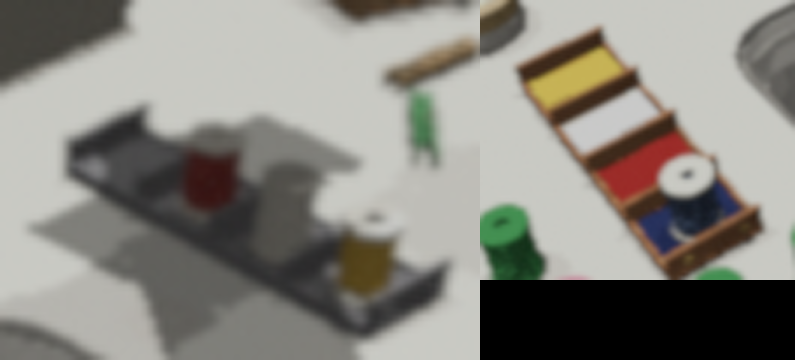

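Red stands upright in bay three (210,170). Blue is the last.

>>> step_arm --moves '[[[0.2,0,0],0,0.4],[[0.42,0.1,0],0,0.4],[[0.6,0.25,0],0,0.4],[[0.655,0.45,0],0,0.4],[[0.655,0.68,0],0,0.4],[[0.655,0.9,0],0,0.4],[[0.655,1,0],0,0.4],[[0.655,1,0],0,0.4]]'

```text
time_s: 33.55
tool_pos: [414.9, -115.9, 289.7]
tool_rot: [0.009, -3.14, -0.001]
wrist_force: [-0.1, -0.7, 0.1]
finger_gap: 61.0
finger_force: 0.0
```

>>> step_arm --moves '[[[0,0.2,0],0,0.4],[[0,0.45,0],0,0.4],[[0,0.7,0],0,0.4],[[0,0.9,0],0,0.4],[[0,1,0],0,0.4],[[0,1,0],0,0.4]]'

```text
time_s: 34.15
tool_pos: [414.9, 82.8, 289.7]
tool_rot: [0.006, -3.14, 0.001]
wrist_force: [-0.1, -0.4, 1.5]
finger_gap: 60.6
finger_force: 0.0
```

>>> step_arm --moves '[[[-0.02,0.2,0],0,0.4],[[-0.03,0.4,0],0,0.4],[[-0.04,0.6,0],0,0.4],[[-0.05,0.8,0],0,0.4],[[-0.055,0.93,0],0,0.4],[[-0.055,1,0],0,0.4],[[-0.055,1,0],0,0.4],[[-0.055,1,0],0,0.4]]'

```text
time_s: 34.95
tool_pos: [426.8, 279.0, 290.4]
tool_rot: [-0.002, -3.141, 0.002]
wrist_force: [-0.4, 0.7, 0.2]
finger_gap: 60.7
finger_force: 0.0
```

>>> step_arm --moves '[[[0,0.12,0],0,0.4],[[0,0.221,0.1],0,0.4],[[0,0.221,0.3],0,0.4],[[0,0.221,0.4],0,0.4],[[0,0.221,0.4],0,0.4],[[0,0.221,0.4],0,0.4]]'

```text
time_s: 35.55
tool_pos: [426.9, 324.0, 211.6]
tool_rot: [0.002, 3.141, 0.0]
wrist_force: [0.5, 0.0, -0.9]
finger_gap: 60.7
finger_force: 0.0
```

>>> step_arm --moves '[[[0,0,0.15],0,0.4],[[0,0,0.3],0,0.4],[[0,0,0.43],0,0.4],[[0,0,0.53],0,0.4],[[0,0,0.58],0,0.4],[[0,0,0.593],0,0.4],[[0,0,0.593],0,0.4]]'

```text
time_s: 36.25
tool_pos: [426.8, 325.5, 93.2]
tool_rot: [-0.0, 3.14, 0.002]
wrist_force: [-0.1, 0.5, -0.2]
finger_gap: 60.7
finger_force: 0.0
```

>>> step_arm --moves '[[[0,0,0],0,-1],[[0,0,0],0,-1],[[0,0,0],0,-1],[[0,0,0],0,-1],[[0,0,0],0,-1],[[0,0,0],0,-1],[[0,0,0],0,-1],[[0,0,0],0,-1]]'

```text
time_s: 37.05
tool_pos: [426.1, 325.3, 92.2]
tool_rot: [-0.001, 3.141, 0.0]
wrist_force: [-0.2, -0.3, 3.1]
finger_gap: 30.0
finger_force: 30.0
```

>>> step_arm --moves '[[[0,0,0],0,-1],[[0,0,-0.05],0,-1],[[0,0,-0.15],0,-1],[[0,0,-0.3],0,-1],[[0,0,-0.5],0,-1],[[0,0,-0.7],0,-1],[[0,0,-0.9],0,-1],[[0,0,-1],0,-1],[[0,0,-1],0,-1]]'

```text
time_s: 37.95
tool_pos: [426.9, 325.8, 296.0]
tool_rot: [-0.0, 3.137, 0.007]
wrist_force: [0.3, 0.3, 0.3]
finger_gap: 29.7
finger_force: 30.0
```

>>> step_arm --moves '[[[0.02,-0.1,0],0,-1],[[0.04,-0.25,0],0,-1],[[0.055,-0.42,0],0,-1],[[0.055,-0.6,0],0,-1],[[0.055,-0.76,0],0,-1],[[0.055,-0.88,0],0,-1],[[0.055,-0.95,0],0,-1],[[0.055,-0.95,0],0,-1]]'

```text
time_s: 38.75
tool_pos: [415.1, 133.8, 291.8]
tool_rot: [-0.003, -3.141, 0.0]
wrist_force: [-0.5, 0.5, -0.4]
finger_gap: 29.8
finger_force: 30.0
```

>>> step_arm --moves '[[[0,-0.1,0],0,-1],[[0,-0.25,0],0,-1],[[0,-0.45,0],0,-1],[[0,-0.65,0],0,-1],[[0,-0.82,0],0,-1],[[0,-0.93,0],0,-1],[[0,-1,0],0,-1],[[0,-1,0],0,-1]]'

```text
time_s: 39.55
tool_pos: [415.6, -65.2, 292.0]
tool_rot: [-0.001, -3.142, 0.0]
wrist_force: [1.1, 0.7, 0.5]
finger_gap: 29.6
finger_force: 30.0
```

>>> step_arm --moves '[[[0,-0.1,0],0,-1],[[0,-0.25,0],0,-1],[[0,-0.45,0],0,-1],[[0,-0.65,0],0,-1],[[0,-0.82,0],0,-1],[[0,-0.93,0],0,-1],[[0,-1,0],0,-1],[[0,-1,0],0,-1]]'

```text
time_s: 40.35
tool_pos: [416.1, -264.7, 291.8]
tool_rot: [-0.0, -3.141, 0.001]
wrist_force: [-0.1, 0.8, 0.2]
finger_gap: 29.9
finger_force: 30.0
```

>>> step_arm --moves '[[[-0.1,-0.05,0],0,-1],[[-0.25,-0.1,0],0,-1],[[-0.42,-0.16,0],0,-1],[[-0.59,-0.22,0],0,-1],[[-0.74,-0.26,0],0,-1],[[-0.85,-0.281,0],0,-1],[[-0.91,-0.281,0],0,-1],[[-0.91,-0.281,0],0,-1]]'

```text
time_s: 41.15
tool_pos: [599.8, -317.6, 290.3]
tool_rot: [0.006, -3.14, -0.003]
wrist_force: [0.8, 0.2, 0.3]
finger_gap: 29.7
finger_force: 30.0
```

>>> step_arm --moves '[[[0,0,0.05],0,-1],[[0,0,0.2],0,-1],[[0,0,0.4],0,-1],[[0,0,0.55],0,-1],[[0,0,0.65],0,-1],[[0,0,0.7],0,-1],[[0,0,0.7],0,-1]]'

```text
time_s: 41.85
tool_pos: [596.5, -320.0, 150.8]
tool_rot: [0.001, -3.14, -0.002]
wrist_force: [-0.1, -0.2, -0.6]
finger_gap: 29.8
finger_force: 30.0
```

>>> step_arm --moves '[[[0,0,0.1],0,-1],[[0,0,0.18],0,-1],[[0,0,0.24],0,-1],[[0,0,0.28],0,-1],[[0,0,0.297],0,-1],[[0,0,0.306],0,-1],[[0,0,0.306],0,-1],[[0,0,0.306],0,-1]]'

```text
time_s: 42.65
tool_pos: [597.6, -321.1, 91.4]
tool_rot: [-0.001, 3.141, -0.0]
wrist_force: [0.4, -0.6, 0.1]
finger_gap: 29.8
finger_force: 30.0
```

>>> step_arm --moves '[[[0,0,0.001],0,-1],[[0,0,0.001],0,-0.25],[[0,0,0.001],0,-0.2],[[0,0,0.001],0,-0.1],[[0,0,0.001],0,0],[[0,0,0.001],0,0.2],[[0,0,0.001],0,0.4],[[0,0,0.001],0,0.4]]'

```text
time_s: 43.45
tool_pos: [597.4, -320.9, 90.6]
tool_rot: [-0.001, 3.142, 0.0]
wrist_force: [-0.2, 0.7, 0.2]
finger_gap: 57.6
finger_force: 0.0
```

>>> step_arm --moves '[[[0,0,-0.05],0,0.4],[[0,0,-0.15],0,0.4],[[0,0,-0.3],0,0.4],[[0,0,-0.5],0,0.4],[[0,0,-0.7],0,0.4],[[0,0,-0.9],0,0.4],[[0,0,-1],0,0.4],[[0,0,-1],0,0.4]]'

```text
time_s: 44.25
tool_pos: [598.0, -321.9, 295.2]
tool_rot: [-0.0, 3.136, -0.004]
wrist_force: [-0.5, -1.4, -0.9]
finger_gap: 60.8
finger_force: 0.0
```

>>> step_arm --moves '[[[0.2,0,0],0,0.4],[[0.45,0,0],0,0.4],[[0.7,0,0],0,0.4],[[0.9,0,0],0,0.4],[[0.9,0,0],0,0.4],[[0.9,0,0],0,0.4]]'

```text
time_s: 44.85
tool_pos: [417.0, -320.7, 290.8]
tool_rot: [-0.0, 3.14, 0.003]
wrist_force: [0.9, 0.6, -0.7]
finger_gap: 61.2
finger_force: 0.0
```

Run:
```python
from h import *
S=grab_frame("scene");T=grab_frame("top");print(monitor.get_state()["tool_pos"])
a=cv2.resize(S["frame"][130:190,310:390,::-1],None,fx=6,fy=6,interpolation=cv2.INTER_CUBIC)
b=cv2.resize(T["frame"][155:245,343:413,::-1],None,fx=4,fy=4,interpolation=cv2.INTER_CUBIC)
cv2.imwrite("pics/p7.png",np.hstack([a,b]))
```

```text
[ 418.31972607 -320.41154075  290.53559772]
```

View pics/p7.png

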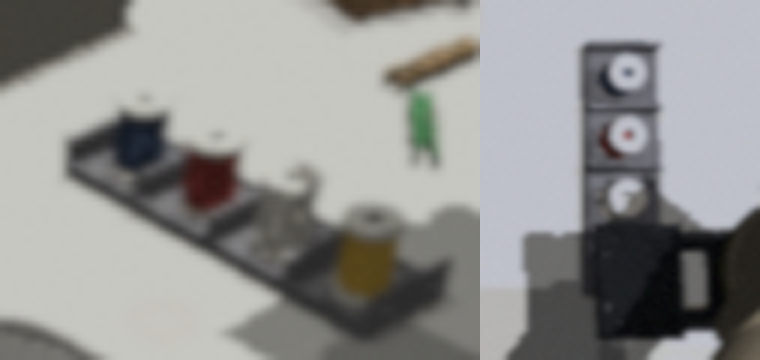

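The four reels stand upright on their bay floors: blue (140,135), red (212,170), white (285,210) and yellow (368,250), from far to near. The robot is clear of them, so I'm handing in.

```bash
python3 -c "
from station import arm; print(arm.sign_off())"
```

```text
the job is handed in; nothing more can be done
None
```

All four reels stand upright in the grey rack in reverse order (near to far: yellow, white, red, blue), and the job was handed in at about 45 s on the robot's clock.

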